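Clear the cap-torque tester by its peak reading

TASK

A jar has just had its screw cap tested and still stands in the cap-torque tester, whose blue peak hand shows the result. Pull the clamp bar well open by its thumb tabs (do not force the jar out past the clamp's rubber fingers) and slide the jar, upright and without lifting it because its cap may be loose, wholly onto the green tray if the peak hand stands in the green sector of the dial, or wholly onto the red tray if it stands in the red sector. Turn the knob of the peak hand back to its zero stop so that the tester is ready for the next jar, and leave the things lying around where they are.

Things in the scene. Friction and masses are not known exactly. Their poses are not given: they have to be found in the camera images.
- tester: bench cap-torque tester, fixed. Origin on the desk under the middle of the jar's nest; x points from the nest to the dial, y left. Metal deck: top z=8 mm, x=-95 to 45, y=-72 to 72 mm. Fixed rubber-faced jaw behind the nest: face at x=24, y=-29 to 29, top z=42 mm. Grey housing with the dial: x=48 to 184, y=-72 to 72, top z=58 mm. The sliding clamp bar is in front of the nest
- dial (a point): centre of the flat round dial on top of the housing: tester x=112 mm, face 66 mm above the desk, radius 61 mm. The scale runs clockwise (seen from above) from the zero stop, 80 degrees left of the tester's x axis: first half red sector, second half green sector, parted by a black line along the tester's x axis. A thin black live hand always rests at zero and does not matter
- peak (a joint): angle of the blue peak hand and its reset knob about the dial's upright axis (rad): 0 = against the zero stop, growing clockwise as seen from above to 2.8. 0 to 1.4 is the red sector, 1.4 to 2.8 the green sector. It stays where it is left; turn the knob anticlockwise (from above) to go back to zero
- knob_grip (a point): on the axis of the black knurled round reset knob in the middle of the dial (24 mm diameter, from 70 to 92 mm above the desk); the point lies 83 mm above the desk
- peak_tip (a point): tip of the blue peak hand, 44 mm from the dial's axis, under the glass (cannot be touched)
- clamp (a joint): travel of the clamp bar towards the tester's front (its -x), m: 0 = closed round the jar, 0.042 = fully open. It slides stiffly (7 N) and stays where it is left. Aluminium bar 14 mm thick (tester x), 134 mm long (tester y), top at z=23 mm; closed, its middle line is at tester x=-34 mm
- clamp_mid (a point): midway between the clamp bar's two upright black rubber fingers, at z=43 mm, the height of their tops. They are 12 mm in diameter, 17.5 mm left and right of this point (35 mm apart), on the bar's rear side; with the clamp closed they bar the jar's way to the sides and front
- tab_left (a point): middle of the top of the clamp bar's left black thumb tab: an upright plate 8 mm thick (tester x), 24 mm wide (tester y), from the bar up to z=51 mm, 54 mm left of the tester's middle line. There is free deck behind it (towards the dial) for a fingertip to hook it
- tab_right (a point): the same on the right-hand end of the bar
- jar: the small amber jar with a white screw lid that stands in the tester, 45 mm diameter, 52 mm tall, about 60 g, upright in the tester's nest. Origin at the centre of its underside. With the clamp open it can slide along the deck to the left or right onto the tray there
- tray_green: green hand-off tray, fixed beside the tester (left or right of it), origin on the desk under its centre, axes like the tester's; 96 mm (x) by 110 mm (y), floor 7 mm above the desk, level with the deck and open at both y ends, with 6 mm wide rims 18 mm high along front and back (84 mm clear between them)
- tray_red: red hand-off tray, same shape, on the other side of the tester
- mug: white mug with a red band, 83 mm diameter, 96 mm tall, bystander; origin on the desk below it
- pliers: red-handled pliers, 151 mm long, lying flat, bystander; origin under the middle
- ball_pen: black ball pen, 134 mm long, lying flat, bystander; origin under the middle
Mind the look-alikes: they are no part of the job. Of the things like the jar, leave any that is pink; of the rest the larger one is meant.

How it is judged:
At the end, for the whole second after the job is handed in: The jar stands upright, at rest and wholly on the tray (centre within 36 mm along, 30 mm across) of the colour of the sector in which the peak hand stood at the start (either tray if the hand was on the black limit line, +-0.05 rad), and the peak hand is within 0.06 rad of its zero stop (((y of jar in the frame of tray_green between -0.036 and 0.036 m and x of jar in the frame of tray_green between -0.03 and 0.03 m and distance of peak_tip from where it was at the start of the episode above 0.054 m) or (y of jar in the frame of tray_red between -0.036 and 0.036 m and x of jar in the frame of tray_red between -0.03 and 0.03 m and distance of peak_tip from where it was at the start of the episode below 0.0584 m)) and height (world z) of jar between 0.004 and 0.012 m and angle between jar's own z axis and vertical below 0.1 rad and linear speed of jar below 0.02 m/s and value of joint peak below 0.06 rad); the robot touches nothing.
It fails at once if the jar is lifted more than 15 mm off the deck (height (world z) of jar above 0.023 m).
It fails at once if the jar is tipped more than 20 degrees (angle between jar's own z axis and vertical above 0.35 rad).
It fails at once if the jar is forced against the clamp bar's rubber fingers (more than 5 N) (contact force between jar and clamp above 5 N).
It fails at once if the mug, pliers or ball pen is moved more than 30 mm (distance of any of mug, pliers, ball_pen from where it was at the start of the episode above 0.03 m).
It also fails if it takes over 67 s, if anything falls off the work surface, if the arm or the gripper's body presses on something with over 40 N, if the wrist force passes 120 N, or if a joint passes its speed limit or range.

ROBOT

A 6-joint arm with a two-finger parallel gripper is mounted at the origin on a cart in front of the work surface, level with it; the furniture and walls round the work are solid. World frame = base frame: x ahead of the robot, y to its left, z up, the work surface at z = 0. Lengths are in m, angles in rad, forces in N, time in s.
With the tool pointing down it reaches from about 0.425 to 0.95 m from the base axis. Payload 14.7 kg.
Tool frame: the origin (TCP) lies midway between the tips of the shut fingers; the grasp point (between the pads) lies 19 mm behind it; z points along the fingers, y is the direction in which the jaws open and shut (so a half turn about z gives the same grasp; the last joint's range is limited). The gripper opens to 85 mm and grips with 20 to 120 N. Pads are 22 mm wide; open, the fingers measure 114 mm over their backs; the gripper's body (76 mm by 85 mm) begins 54 mm behind the grasp point. The pads swing forward as they close: fully open they stand 13 mm farther back than shut.
Start: joints at [1.291, 0.48, 1.596, -0, 1.065, -0.047], TCP at [0.15, 0.632, 0.231] pointing down, gripper open.
Joint ranges: [-2.75, 2.75], [-0.82, 2.05], [0.23, 2.67], [-1.56, 4.7], [0.09, 2.69], [-2.92, 2.92]. Speed limits (rad/s): [1.89, 1.89, 2.39, 3.01, 3.01, 3.01].

INTERFACE

Orientations are given as a unit quaternion [x, y, z, w].
In Python, from rig import bot gives the robot as it stands. The module is installed in compiled form; this text tells all that it offers.
- The arm moves only by the tool carry_out, never from a script. Its argument "increments" is a list of rows, each an object of numbers: "tx", "ty", "tz": the shift along the tool's x, y, z in m; "rx", "ry", "rz": the turn, a rotation vector about the tool's x, y, z in degrees; "hand": the opening, from -1 (shut) to 1 (fully open). A call has 1 to 12 rows; each row shifts and turns the pose as measured when the row begins, along the tool's axes as they then stand; what a row does not reach is not made up. A row lasts 1/8 s, in which the tool goes at most 62.5 mm and 10.7 degrees, less where a joint would pass 70% of its speed; a pose out of reach is approached as far as the arm can. A call with a gripper value outside its range is refused whole. The fingers move at their own pace and stop on an object; the grip force is fixed at half the most. Time passes only in rows, so rows that do not move let the fingers close. It gives the time, the measured TCP pose, the force and the opening at its end, in the units of the state.
- bot.state(): the state, without advancing time (a new reading comes with each control period).
- bot.capture(name): name is "scene" or "side" or "wrist"; returns a dict with "img" (480x640x3 uint8, red, green, blue), "K" (3x3 intrinsics, pixels), "k1" (the pictures are not rectified: a ray, as slopes to the right and down, at radius r is drawn at 1 + k1 r^2 times it, then the intrinsics apply), "pose" (4x4, takes a point from camera to world coordinates); the wrist camera has in their place "hand_eye" (4x4, takes a point from camera to tool coordinates, whose origin is the TCP and whose axes are the flange's). Camera axes: x right, y down, z forward; pixel columns grow to the right and rows downward; lengths in m; the calibration is good to about 2 mm. A picture is of the moment at which its call begins: read the wrist's pose just before it. There is no depth.
- bot.close_job(): hands the job in, once; it reports no verdict.
Trained networks look in a picture, given as the dict that the camera call returned (one of the last four; its "shot" number tells which), for a name from the list of things; names that differ only in an ending like _2 or _b are one class to them, and where a whole thing is asked for, a point or a joint stands for the part that bears it (a point fixed in the world has none). Each returns a list of dicts, best first, with "conf" (0 to 1); they miss things now and then, are a little off and sometimes report something else, mostly with a low value. They report only what shows in the picture. A call takes as long as a camera call. They do not tell look-alikes from the thing itself.
- bot.find_in(thing, picture): "extent" ([left, top, right, bottom] in pixels, round what is visible of it).
- bot.trace(thing, picture): "pixels" (480x640 bool, what is visible of it) and "extent" ([left, top, right, bottom] in pixels, round what is visible of it).
- bot.tip_of(thing, picture): "location" ([column, row] in pixels: a listed point, or the origin of a listed thing).
The state is a dict: "t": time; "q": joint angles; "qvel": joint speeds; "effort": joint torques, N m; "eef_pos": TCP position; "eef_rot": TCP orientation; "ft_force": force on the tool from outside, world axes, zero at the start; "moment": the same for the moment, N m; "gripper_width": opening from 0.0 (shut) to 1.0 (fully open).
Only numpy, scipy, OpenCV 4.12 (cv2) and the standard library are available. Lean on these libraries where they do the work, as an engineer would, in place of code of your own. Each camera call takes 0.05 s, during which the arm holds its last target. There are 200 camera calls.

## Working session

There is one attempt and no reset: what is moved stays moved. The work goes in short steps, Python scripts to look and compute and a tool call to move; the robot and the scene stay as the last step left them, time stands still between calls to the robot, and variables do not carry over. Pictures are saved under pics/ and viewed, about 8 in all and at most 12, crops included, and the job is handed in when it is done.

Besides the shell and the picture viewer there is one more tool, called after ">>>" as name(argument=value, ...) on one line, values as JSON. carry_out: Moves the arm, as the interface text tells. Its arguments: {"type":"object","properties":{"increments":{"type":"array","items":{"type":"object","properties":{"tx":{"type":"number"},"ty":{"type":"number"},"tz":{"type":"number"},"rx":{"type":"number"},"ry":{"type":"number"},"rz":{"type":"number"},"hand":{"type":"number"}}}}},"required":["increments"]}

```bash
mkdir -p pics && cat > h.py <<'E'
import numpy as np, cv2
from rig import bot
from scipy.spatial.transform import Rotation as R
def save(img,n): cv2.imwrite('pics/'+n,cv2.cvtColor(img,cv2.COLOR_RGB2BGR))
def campose(c):
    if 'pose' in c: return np.array(c['pose'])
    s=bot.state();T=np.eye(4);T[:3,:3]=R.from_quat(s['eef_rot']).as_matrix();T[:3,3]=s['eef_pos'];return T@np.array(c['hand_eye'])
def ray(c,px):
    K=np.array(c['K']);k=c['k1'];d=np.array([(px[0]-K[0,2])/K[0,0],(px[1]-K[1,2])/K[1,1]]);u=d.copy()
    for _ in range(30): u=d/(1+k*(u@u))
    T=campose(c);return T[:3,3],T[:3,:3]@np.array([u[0],u[1],1])
def onz(c,px,z):
    o,d=ray(c,px);return o+d*(z-o[2])/d[2]
def proj(c,P):
    T=np.linalg.inv(campose(c));K=np.array(c['K']);p=T[:3,:3]@np.asarray(P,float)+T[:3,3];u=p[:2]/p[2];u=u*(1+c['k1']*(u@u));return K[:2,:2]@u+K[:2,2]
def tri(a,pa,b,pb):
    o1,d1=ray(a,pa);o2,d2=ray(b,pb);A=np.stack([d1,-d2],1);s=np.linalg.lstsq(A,o2-o1,rcond=None)[0]
    p,q=o1+s[0]*d1,o2+s[1]*d2;return (p+q)/2,np.linalg.norm(p-q)
E
cat > l1.py <<'E'
from h import *
s=bot.state();print(s['t'],s['eef_pos'],s['eef_rot'],s['gripper_width'])
C={n:bot.capture(n) for n in('scene','side')}
save(C['scene']['img'],'scene.png');save(C['side']['img'],'side.png')
Z=dict(dial=.066,knob_grip=.083,peak_tip=.066,clamp_mid=.043,tab_left=.051,tab_right=.051,jar=.008,tray_green=0,tray_red=0,tester=0,mug=0,pliers=0,ball_pen=0)
for t,z in Z.items():
    for n,c in C.items():
        for r in bot.tip_of(t,c)[:3]: print(t,n,round(r['conf'],2),np.round(r['location']),np.round(onz(c,r['location'],z),4))
E
python3 l1.py
```

```text
0.0 [0.1498246  0.63207413 0.23064631] [ 1.16131741e-01  9.93233623e-01 -6.15936648e-04 -9.36921058e-05] 0.9994612876740958
dial scene 0.63 [264. 224.] [ 0.6507 -0.0212  0.066 ]
dial side 0.6 [256. 249.] [ 0.6403 -0.0054  0.066 ]
knob_grip scene 0.68 [265. 221.] [ 0.643 -0.017  0.083]
knob_grip side 0.63 [253. 242.] [ 0.6456 -0.0038  0.083 ]
peak_tip scene 0.43 [246. 227.] [0.6881 0.0138 0.066 ]
peak_tip side 0.59 [233. 256.] [0.685  0.0268 0.066 ]
peak_tip side 0.3 [311. 275.] [0.5237 0.114  0.066 ]
clamp_mid side 0.77 [316. 258.] [0.5116 0.0031 0.043 ]
tab_left side 0.54 [323. 265.] [0.4976 0.05   0.051 ]
tab_left side 0.41 [322. 402.] [0.5108 0.4296 0.051 ]
tab_right side 0.6 [322. 242.] [ 0.4981 -0.0602  0.051 ]
jar scene 0.55 [344. 287.] [0.3721 0.0324 0.008 ]
jar side 0.95 [308. 270.] [ 0.5302 -0.0071  0.008 ]
jar side 0.85 [381. 284.] [0.3775 0.0611 0.008 ]
jar side 0.52 [368. 264.] [ 0.3943 -0.0271  0.008 ]
tray_green side 0.83 [305. 250.] [ 0.5374 -0.1204  0.    ]
tray_red side 0.77 [308. 307.] [0.5301 0.1249 0.    ]
mug scene 0.72 [266. 230.] [ 0.6764 -0.0685  0.    ]
mug side 0.59 [292. 207.] [ 0.5774 -0.41    0.    ]
pliers side 0.93 [323. 403.] [0.5101 0.3798 0.    ]
pliers side 0.55 [233. 254.] [ 0.7117 -0.1164  0.    ]
ball_pen side 0.52 [327. 212.] [ 0.4757 -0.3634  0.    ]
ball_pen side 0.28 [323. 402.] [0.5092 0.3786 0.    ]
```

View pics/scene.png

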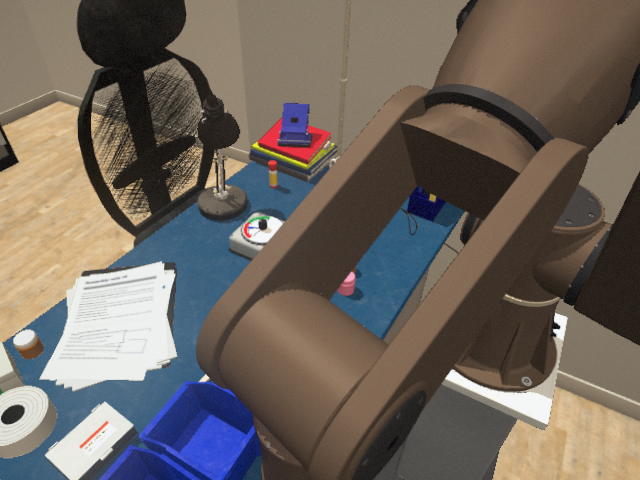

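View pics/side.png

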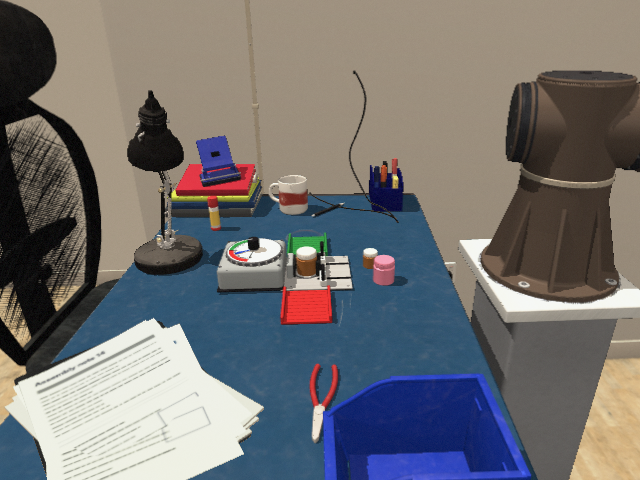

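The scene camera is mostly blocked by the arm. The side view shows:
- **Tester:** dial at about (253,250), with the amber jar in it at (307,262).
- **Look-alikes:** a small amber jar at (370,258) and a pink jar at (384,270).
- **Trays:** red is nearer the camera (+y), green is on the far side.

The jar meant is the larger, non-pink one in the nest. Next I'll look from above with the wrist camera.

>>> carry_out(increments=[{"tx":-0.044,"ty":-0.043,"tz":-0.008},{"tx":-0.044,"ty":-0.043,"tz":-0.008},{"tx":-0.044,"ty":-0.043,"tz":-0.008},{"tx":-0.044,"ty":-0.043,"tz":-0.008},{"tx":-0.044,"ty":-0.043,"tz":-0.008},{"tx":-0.044,"ty":-0.043,"tz":-0.008},{"tx":-0.044,"ty":-0.043,"tz":-0.008},{"tx":-0.044,"ty":-0.043,"tz":-0.008},{"tx":-0.044,"ty":-0.043,"tz":-0.008},{"tx":-0.044,"ty":-0.043,"tz":-0.008},{"tx":-0.044,"ty":-0.043,"tz":-0.008},{"tx":-0.044,"ty":-0.043,"tz":-0.008}])

```text
invalid input at $.increments[0]: expected keys tx, ty, tz, rx, ry, rz, hand
```

```bash
cat > l2.py <<'E'
from h import *
import sys
s=bot.state();print(s['t'],np.round(s['eef_pos'],4),np.round(R.from_quat(s['eef_rot']).as_matrix(),3).tolist(),s['gripper_width'])
c=bot.capture('wrist');print(np.round(c['hand_eye'],3).tolist());save(c['img'],sys.argv[1])
Z=dict(dial=.066,knob_grip=.083,peak_tip=.066,clamp_mid=.043,tab_left=.051,tab_right=.051,jar=.008,tray_green=0,tray_red=0,tester=0)
for t,z in Z.items():
    for r in bot.tip_of(t,c)[:3]: print(t,round(r['conf'],2),np.round(r['location']),np.round(onz(c,r['location'],z),4))
E
python3 l2.py w1.png
```

```text
1.4 [0.15   0.6325 0.2313] [[-0.973, 0.231, 0.0], [0.231, 0.973, -0.0], [-0.0, -0.0, -1.0]] 1.0021616467554681
[[-0.0, -0.955, -0.295, 0.075], [1.0, -0.0, -0.0, 0.0], [0.0, -0.295, 0.955, -0.144], [0.0, 0.0, 0.0, 1.0]]
```

View pics/w1.png

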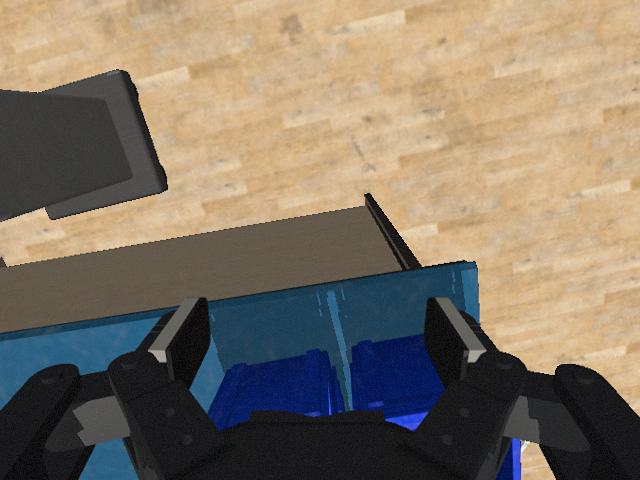

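>>> carry_out(increments=[{"tx":-0.044,"ty":-0.041,"tz":-0.008,"rx":0,"ry":0,"rz":0,"hand":1},{"tx":-0.044,"ty":-0.041,"tz":-0.008,"rx":0,"ry":0,"rz":0,"hand":1},{"tx":-0.044,"ty":-0.041,"tz":-0.008,"rx":0,"ry":0,"rz":0,"hand":1},{"tx":-0.044,"ty":-0.041,"tz":-0.008,"rx":0,"ry":0,"rz":0,"hand":1},{"tx":-0.044,"ty":-0.041,"tz":-0.008,"rx":0,"ry":0,"rz":0,"hand":1},{"tx":-0.044,"ty":-0.041,"tz":-0.008,"rx":0,"ry":0,"rz":0,"hand":1},{"tx":-0.044,"ty":-0.041,"tz":-0.008,"rx":0,"ry":0,"rz":0,"hand":1},{"tx":-0.044,"ty":-0.041,"tz":-0.008,"rx":0,"ry":0,"rz":0,"hand":1},{"tx":-0.044,"ty":-0.041,"tz":-0.008,"rx":0,"ry":0,"rz":0,"hand":1},{"tx":-0.044,"ty":-0.041,"tz":-0.008,"rx":0,"ry":0,"rz":0,"hand":1},{"tx":-0.044,"ty":-0.041,"tz":-0.008,"rx":0,"ry":0,"rz":-6.5,"hand":1},{"tx":-0.044,"ty":-0.041,"tz":-0.008,"rx":0,"ry":0,"rz":-6.5,"hand":1}])

```text
t: 3.45
eef_pos: [0.5658, 0.0222, 0.3312]
eef_rot: [-0.003, 1.0, 0.002, 0.003]
ft_force: [1.1, 1.6, -0.6]
gripper_width: 0.998
```

```bash
python3 -c "
from h import *
s=bot.state();print(s['t'],s['eef_pos'],R.from_quat(s['eef_rot']).as_matrix().round(3).tolist())"
```

```text
3.45 [0.5658335  0.02216506 0.33123298] [[-1.0, -0.006, 0.006], [-0.006, 1.0, 0.003], [-0.006, 0.003, -1.0]]
```

Good pose; look now.

```bash
python3 l2.py w2.png
```

```text
3.45 [0.5658 0.0222 0.3312] [[-1.0, -0.006, 0.006], [-0.006, 1.0, 0.003], [-0.006, 0.003, -1.0]] 0.9977276604610623
[[-0.0, -0.955, -0.295, 0.075], [1.0, -0.0, -0.001, 0.0], [0.0, -0.295, 0.955, -0.144], [0.0, 0.0, 0.0, 1.0]]
dial 0.94 [293. 258.] [ 0.6534 -0.0077  0.066 ]
knob_grip 0.75 [190. 150.] [ 0.524  -0.1084  0.083 ]
knob_grip 0.67 [292. 264.] [ 0.6516 -0.0054  0.083 ]
peak_tip 0.79 [306. 284.] [0.6827 0.0111 0.066 ]
clamp_mid 0.72 [291. 127.] [ 0.5007 -0.0038  0.043 ]
tab_right 0.7 [240. 122.] [ 0.494  -0.0587  0.051 ]
jar 0.92 [296. 151.] [5.301e-01 1.000e-04 8.000e-03]
jar 0.82 [328.   8.] [0.3713 0.0379 0.008 ]
jar 0.59 [264.  24.] [ 0.3877 -0.0339  0.008 ]
tray_green 0.56 [193. 148.] [ 0.5273 -0.1298  0.    ]
tray_red 0.73 [400. 154.] [0.5344 0.1311 0.    ]
tray_red 0.7 [244. 124.] [ 0.4976 -0.0637  0.    ]
```

View pics/w2.png

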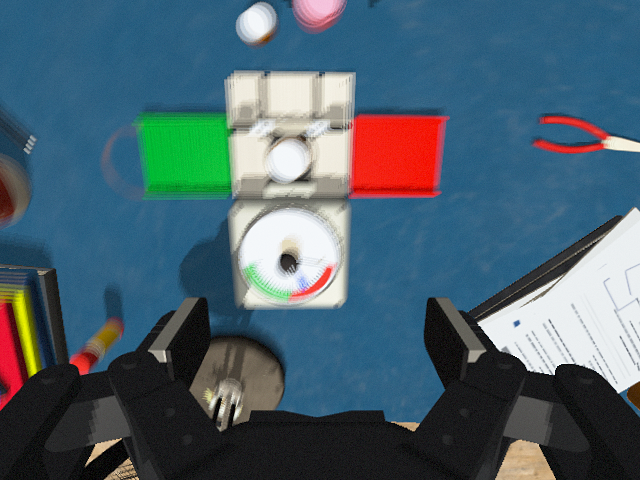

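The tester is seen from above, with the green tray left in the image (-y) and the red tray right (+y). Motion blurred the picture, so I'll retake it at rest and enlarge the tester.

```bash
cat > l3.py <<'E'
from h import *
s=bot.state();print(s['t'],np.round(s['eef_pos'],4))
Z=dict(dial=.066,knob_grip=.083,peak_tip=.066,clamp_mid=.043,tab_left=.051,tab_right=.051,jar=.008,tray_green=0,tray_red=0,tester=0,mug=0,pliers=0,ball_pen=0)
for i in range(2):
    c=bot.capture('wrist')
    for t,z in Z.items():
        for r in bot.tip_of(t,c)[:2]: print(t,round(r['conf'],2),np.round(r['location'],1),np.round(onz(c,r['location'],z),4))
g=c['img'][60:320,120:460];save(cv2.resize(g,None,fx=2.3,fy=2.3,interpolation=cv2.INTER_CUBIC),'w3.png')
np.save('w3.npy',c['img'])
E
python3 l3.py
```

```text
4.0 [0.5647 0.025  0.3307]
knob_grip 0.75 [285.6 263.1] [ 0.649  -0.0095  0.083 ]
peak_tip 0.8 [305.6 285.3] [0.6848 0.0125 0.066 ]
clamp_mid 0.91 [290.4 130.7] [ 0.505  -0.0042  0.043 ]
tab_left 0.85 [336.6 126.7] [0.5003 0.0472 0.051 ]
tab_right 0.6 [239.2 121.2] [ 0.4945 -0.0599  0.051 ]
jar 0.9 [259.6  23. ] [ 0.3877 -0.0396  0.008 ]
jar 0.63 [323.2   8.4] [0.3727 0.0323 0.008 ]
tray_green 0.76 [190.2 150.5] [ 0.5305 -0.134   0.    ]
tray_red 0.67 [394.7 154.8] [0.5356 0.1238 0.    ]
tester 0.69 [284.4 259.9] [ 0.6782 -0.0187  0.    ]
mug 0.59 [  0.3 196.5] [ 0.5888 -0.3972  0.    ]
pliers 0.64 [591.6 138.7] [0.5129 0.3752 0.    ]
ball_pen 0.74 [303.6 287.4] [0.7196 0.0073 0.    ]
dial 0.62 [398.7 157.1] [0.5316 0.1145 0.066 ]
knob_grip 0.76 [288.7 262.6] [ 0.6484 -0.0064  0.083 ]
peak_tip 0.73 [305.1 285.1] [0.6845 0.0115 0.066 ]
clamp_mid 0.87 [291.6 131.5] [ 0.5058 -0.0031  0.043 ]
clamp_mid 0.43 [289.9 154.8] [ 0.5317 -0.0055  0.043 ]
tab_right 0.85 [240.2 124.6] [ 0.4981 -0.059   0.051 ]
jar 0.83 [323.5  12.3] [0.3767 0.0326 0.008 ]
jar 0.72 [261.8  22.9] [ 0.3875 -0.0371  0.008 ]
tray_green 0.81 [190.5 151. ] [ 0.5311 -0.1337  0.    ]
tray_red 0.88 [392.9 152.9] [0.5332 0.1215 0.    ]
tester 0.33 [292.7 257.7] [ 0.6748 -0.0072  0.    ]
tester 0.3 [  0.  197.6] [ 0.5903 -0.398   0.    ]
mug 0.75 [  0.  198.2] [ 0.5911 -0.3982  0.    ]
pliers 0.83 [592.5 134.1] [0.5072 0.3752 0.    ]
pliers 0.33 [304.3 286. ] [0.7175 0.0084 0.    ]
```

View pics/w3.png

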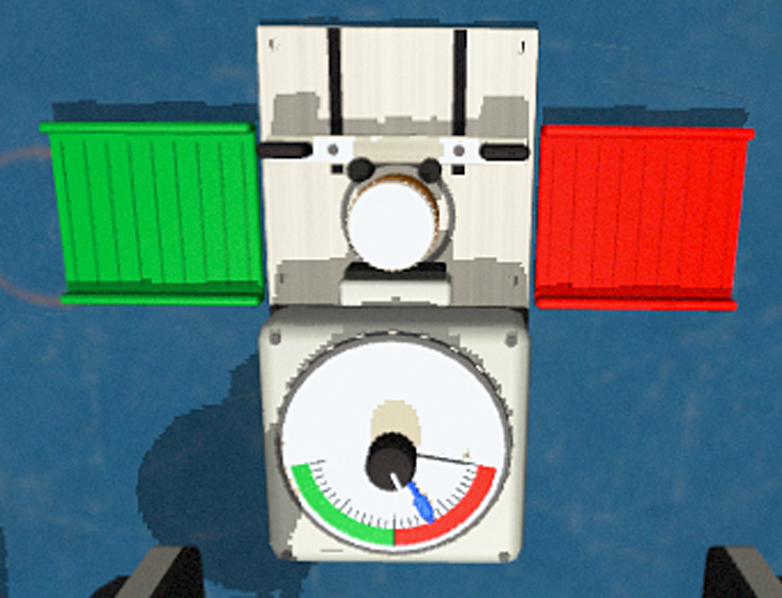

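The blue hand (crop 425,505) lies in the red sector, about 27° short of the black line (394,530). So the jar goes to the **red tray** on the +y side. Now I'll fit the tester's pose.

```bash
cat > fit.py <<'E'
from h import *
from scipy.optimize import least_squares
c=bot.capture('wrist')
P=[((258,27),(-95,-72,8)),((537,29),(-95,72,8)),((394,442),(112,0,66)),((505,152),(-34,54,51)),((285,150),(-34,-54,51)),((392,225),(0,0,52)),((394,545),(112+59,0,66)),((361,171),(-26,-17.5,43)),((430,170),(-26,17.5,43)),((522,562),(184,72,58)),((262,562),(184,-72,58))]
W=[];L=[]
for (u,v),l in P:
    W.append(onz(c,(120+u/2.3,60+v/2.3),l[2]/1e3)[:2]);L.append(np.array(l[:2])/1e3)
W=np.array(W);L=np.array(L)
f=lambda p:((R.from_euler('z',p[2]).as_matrix()[:2,:2]@L.T).T+p[:2]-W)
r=least_squares(lambda p:f(p).ravel(),[.53,0,0],loss='soft_l1',f_scale=.002);print(r.x,np.round(f(r.x)*1e3,1).tolist())
np.save('tester.npy',r.x)
M=R.from_euler('z',r.x[2]).as_matrix()[:2,:2];t=lambda a,b:np.round(M@[a,b]+r.x[:2],4)
print('dial',t(.112,0),'tabL',t(-.034,.054),'tabR',t(-.034,-.054))
tip=onz(c,(305.1,285.1),.066)[:2];d=M.T@(tip-r.x[:2])-[.112,0];print('hand',np.hypot(*d),'peak',np.radians(80)-np.arctan2(d[1],d[0]))
for v,n in (((543,130),'red front inner'),((752,133),''),((735,307),'')): print(M.T@(onz(c,(120+v[0]/2.3,60+v[1]/2.3),.018)[:2]-r.x[:2]))
print(bot.state()['eef_pos'],bot.state()['eef_rot'])
E
python3 fit.py
```

```text
[ 0.53310203 -0.00357596 -0.01416782] [[-2.1, -0.6], [-0.9, 1.6], [3.0, -0.8], [0.2, 0.5], [-0.5, -2.1], [-1.1, 0.7], [3.6, -0.5], [-2.1, -1.1], [-1.1, 0.1], [3.2, 2.1], [0.9, 0.3]]
dial [ 0.6451 -0.0052] tabL [0.4999 0.0509] tabR [ 0.4983 -0.0571]
hand 0.04283182696006954 peak 0.9816916738198306
[-0.04470647  0.07464952]
[-0.04556006  0.18266863]
[0.04564256 0.18397805]
[0.56506428 0.0242375  0.33064212] [-0.00123398  0.99999433  0.00162187  0.00268266]
```

```bash
cat > d.py <<'E'
# usage: d.py tx ty z  (tester-frame mm, world z mm) [yaw offset deg] -> total increments in the tool frame
from h import *
import sys
a=[float(v) for v in sys.argv[1:]];p=np.load('tester.npy');yaw=p[2]+np.radians(a[3] if len(a)>3 else 0)
w=np.r_[R.from_euler('z',p[2]).as_matrix()[:2,:2]@np.array(a[:2])/1e3+p[:2],a[2]/1e3]
s=bot.state();Rc=R.from_quat(s['eef_rot']);Rt=R.from_euler('z',yaw)*R.from_quat([0,1,0,0])
print('t',s['t'],'q6',round(s['q'][5],3),'f',np.round(s['ft_force'],1),'goal',w.round(4))
loc=R.from_euler('z',p[2]).as_matrix()[:2,:2].T@(s['eef_pos'][:2]-p[:2]);print('now tester',np.round(loc*1e3,1),round(s['eef_pos'][2]*1e3,1),'grip',round(s['gripper_width'],3))
print('shift',Rc.inv().apply(w-s['eef_pos']).round(4),'turn',np.degrees((Rc.inv()*Rt).as_rotvec()).round(2))
E
python3 d.py -13 0 90; python3 d.py -13 0 12
```

```text
t 5.45 q6 -1.587 f [0.3 0.2 1.3] goal [ 0.5201 -0.0034  0.09  ]
now tester [31.6 28.3] 330.6 grip 0.999
shift [ 0.0463 -0.0283  0.2403] turn [0.19 0.31 0.95]
t 5.45 q6 -1.587 f [0.3 0.2 1.3] goal [ 0.5201 -0.0034  0.012 ]
now tester [31.6 28.3] 330.6 grip 0.999
shift [ 0.0467 -0.0285  0.3183] turn [0.19 0.31 0.95]
```

>>> carry_out(increments=[{"tx":0.012,"ty":-0.007,"tz":0.05,"rx":0.19,"ry":0.31,"rz":0.95,"hand":1},{"tx":0.012,"ty":-0.007,"tz":0.05,"rx":0,"ry":0,"rz":0,"hand":1},{"tx":0.012,"ty":-0.007,"tz":0.05,"rx":0,"ry":0,"rz":0,"hand":1},{"tx":0.01,"ty":-0.007,"tz":0.05,"rx":0,"ry":0,"rz":0,"hand":1},{"tx":0,"ty":0,"tz":0.03,"rx":0,"ry":0,"rz":0,"hand":1},{"tx":0,"ty":0,"tz":0,"rx":0,"ry":0,"rz":0,"hand":1}])

```text
t: 6.2
eef_pos: [0.52, -0.0039, 0.0959]
eef_rot: [0.007, 1.0, -0.0, 0.002]
ft_force: [-0.0, 0.1, 0.3]
gripper_width: 1.002
```

```bash
python3 d.py -13 0 12 && python3 - <<'E'
from h import *
c=bot.capture('side')
save(cv2.resize(c['img'][200:340,190:430],None,fx=3.2,fy=3.2,interpolation=cv2.INTER_CUBIC),'s2.png')
E
```

```text
t 6.2 q6 -1.623 f [-0.   0.1  0.3] goal [ 0.5201 -0.0034  0.012 ]
now tester [-13.1  -0.5] 95.9 grip 1.002
shift [0.0003 0.0005 0.0839] turn [-0.    0.27 -0.01]
```

View pics/s2.png

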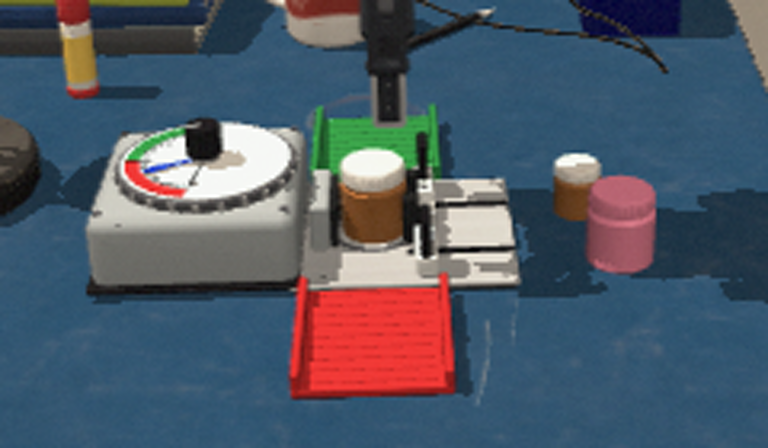

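This enlarged view confirms the jar (amber body 375,205, larger and not pink), with the small amber jar at (577,185) and the pink one at (620,225) being look-alikes. The fingers stand behind the tabs, so descend and pull.

>>> carry_out(increments=[{"tx":0,"ty":0,"tz":0.03,"rx":0,"ry":0.27,"rz":0,"hand":1},{"tx":0,"ty":0,"tz":0.03,"rx":0,"ry":0,"rz":0,"hand":1},{"tx":0,"ty":0,"tz":0.022,"rx":0,"ry":0,"rz":0,"hand":1},{"tx":0,"ty":0,"tz":0,"rx":0,"ry":0,"rz":0,"hand":1}])

```text
t: 6.75
eef_pos: [0.5278, -0.0039, 0.02]
eef_rot: [0.007, 1.0, -0.0, 0.006]
ft_force: [0.1, 0.2, 0.8]
gripper_width: 1.0
```

```bash
python3 d.py -60 0 12
```

```text
t 6.75 q6 -1.622 f [0.1 0.2 0.8] goal [ 0.4731 -0.0027  0.012 ]
now tester [-5.3 -0.4] 20.0 grip 1.0
shift [0.0548 0.0005 0.0073] turn [-0.04  0.74  0.03]
```

>>> carry_out(increments=[{"tx":0.008,"ty":0,"tz":0.007,"rx":0,"ry":0.7,"rz":0,"hand":1},{"tx":0,"ty":0,"tz":0,"rx":0,"ry":0,"rz":0,"hand":1}])

```text
t: 7.0
eef_pos: [0.5211, -0.0038, 0.0152]
eef_rot: [0.007, 1.0, -0.0, 0.002]
ft_force: [-0.5, -1.1, 0.4]
gripper_width: 1.003
```

```bash
python3 d.py -60 0 12; python3 -c "
from h import *
print(np.round(bot.state()['q'],3))"
```

```text
t 7.0 q6 -1.621 f [-0.5 -1.1  0.4] goal [ 0.4731 -0.0027  0.012 ]
now tester [-12.   -0.4] 15.2 grip 1.003
shift [0.048  0.0005 0.003 ] turn [-0.05  0.19  0.04]
[-6.500e-02  6.290e-01  2.054e+00 -2.000e-03  4.550e-01 -1.621e+00]
```

>>> carry_out(increments=[{"tx":0.008,"ty":0,"tz":0.001,"rx":0,"ry":0.1,"rz":0,"hand":1},{"tx":0.008,"ty":0,"tz":0.001,"rx":0,"ry":0.1,"rz":0,"hand":1},{"tx":0.008,"ty":0,"tz":0,"rx":0,"ry":0.1,"rz":0,"hand":1},{"tx":0.008,"ty":0,"tz":0,"rx":0,"ry":0.1,"rz":0,"hand":1},{"tx":0.008,"ty":0,"tz":0,"rx":0,"ry":0.1,"rz":0,"hand":1},{"tx":0.006,"ty":0,"tz":0,"rx":0,"ry":0.1,"rz":0,"hand":1}])

```text
t: 7.75
eef_pos: [0.4815, -0.0036, 0.0166]
eef_rot: [0.006, 1.0, -0.001, 0.005]
ft_force: [7.1, 0.9, -4.8]
gripper_width: 0.995
```

```bash
python3 d.py -60 0 12
```

```text
t 7.75 q6 -1.625 f [ 7.1  0.9 -4.8] goal [ 0.4731 -0.0027  0.012 ]
now tester [-51.6  -0.7] 16.6 grip 0.995
shift [0.0085 0.0008 0.0045] turn [-0.11  0.63  0.14]
```

>>> carry_out(increments=[{"tx":0.006,"ty":0.001,"tz":0.001,"rx":0,"ry":0.3,"rz":0.1,"hand":1},{"tx":0.006,"ty":0,"tz":0.001,"rx":0,"ry":0.3,"rz":0,"hand":1}])

```text
t: 8.0
eef_pos: [0.4726, -0.0028, 0.016]
eef_rot: [0.006, 1.0, -0.001, 0.004]
ft_force: [8.0, 0.5, 5.0]
gripper_width: 1.004
```

```bash
python3 d.py 0 0 12
```

```text
t 8.0 q6 -1.621 f [8.  0.5 5. ] goal [ 0.5331 -0.0036  0.012 ]
now tester [-60.5  -0.1] 16.0 grip 1.004
shift [-0.0605  0.      0.0044] turn [-0.15  0.46  0.09]
```

>>> carry_out(increments=[{"tx":-0.016,"ty":0,"tz":0.0,"rx":0,"ry":0.3,"rz":0.1,"hand":1},{"tx":-0.016,"ty":0,"tz":0.001,"rx":0,"ry":0,"rz":0,"hand":1},{"tx":-0.016,"ty":0,"tz":0.001,"rx":0,"ry":0,"rz":0,"hand":1},{"tx":-0.013,"ty":0,"tz":0.002,"rx":0,"ry":0,"rz":0,"hand":1},{"tx":0,"ty":0,"tz":0,"rx":0,"ry":0,"rz":0,"hand":1}])

```text
t: 8.62
eef_pos: [0.5351, -0.0037, 0.0125]
eef_rot: [0.007, 1.0, -0.001, 0.001]
ft_force: [-0.9, 0.6, -0.4]
gripper_width: 1.003
```

```bash
python3 d.py 0 0 12; python3 - <<'E'
from h import *
c=bot.capture('wrist');save(c['img'],'w4.png')
for r in bot.tip_of('clamp_mid',c)[:1]+bot.tip_of('tab_left',c)[:1]+bot.tip_of('tab_right',c)[:1]:print(r,onz(c,r['location'],.045))
E
```

```text
t 8.625 q6 -1.613 f [-0.9  0.6 -0.4] goal [ 0.5331 -0.0036  0.012 ]
now tester [ 2.  -0.1] 12.5 grip 1.003
shift [0.002  0.0001 0.0005] turn [-0.15  0.15 -0.01]
{'location': [311.8, 142.9], 'conf': 0.67} [ 0.46517022 -0.00369595  0.045     ]
{'location': [510.9, 110.2], 'conf': 0.75} [0.4564699  0.05405096 0.045     ]
{'location': [111.8, 110.1], 'conf': 0.71} [ 0.45471077 -0.06163075  0.045     ]
```

View pics/w4.png

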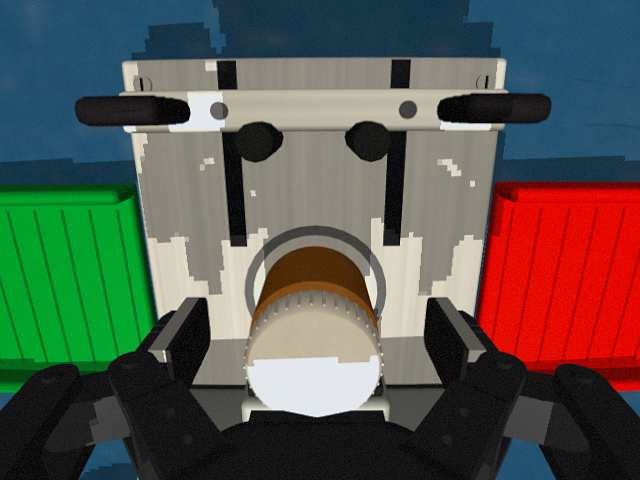

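The clamp is well open: the fingers at (260,140) and (368,140) are far from the jar, which stands centred between the jaws. Grip it gently in place.

>>> carry_out(increments=[{"tx":0.001,"ty":0,"tz":0,"rx":-0.15,"ry":0.15,"rz":0,"hand":0.2},{"tx":0,"ty":0,"tz":0,"rx":0,"ry":0,"rz":0,"hand":0.2},{"tx":0,"ty":0,"tz":0,"rx":0,"ry":0,"rz":0,"hand":0},{"tx":0,"ty":0,"tz":0,"rx":0,"ry":0,"rz":0,"hand":-0.1},{"tx":0,"ty":0,"tz":0,"rx":0,"ry":0,"rz":0,"hand":-0.1}])

```text
t: 9.45
eef_pos: [0.5314, -0.0036, 0.0131]
eef_rot: [0.007, 1.0, 0.0, -0.001]
ft_force: [0.6, -1.0, 0.0]
gripper_width: 0.51
```

```bash
python3 d.py 0 129 12
```

```text
t 9.45 q6 -1.621 f [ 0.6 -1.   0. ] goal [0.5349 0.1254 0.012 ]
now tester [-1.7 -0. ] 13.1 grip 0.51
shift [-0.0017  0.129   0.0011] turn [ 0.02 -0.12 -0.01]
```

>>> carry_out(increments=[{"tx":0,"ty":0.006,"tz":0,"rx":0,"ry":0,"rz":0,"hand":-0.1},{"tx":0,"ty":0.012,"tz":0,"rx":0,"ry":0,"rz":0,"hand":-0.1},{"tx":0,"ty":0.012,"tz":0,"rx":0,"ry":0,"rz":0,"hand":-0.1},{"tx":0,"ty":0.012,"tz":0,"rx":0,"ry":0,"rz":0,"hand":-0.1},{"tx":0,"ty":0.012,"tz":0,"rx":0,"ry":0,"rz":0,"hand":-0.1}])

```text
t: 10.07
eef_pos: [0.5322, 0.054, 0.013]
eef_rot: [0.007, 1.0, 0.0, -0.001]
ft_force: [0.8, 0.0, 0.1]
gripper_width: 0.512
```

```bash
python3 d.py 0 129 13
```

```text
t 10.075 q6 -1.513 f [0.8 0.  0.1] goal [0.5349 0.1254 0.013 ]
now tester [-1.7 57.6] 13.0 grip 0.512
shift [-0.0017  0.0714  0.    ] turn [ 0.02 -0.12 -0.04]
```

>>> carry_out(increments=[{"tx":-0.001,"ty":0.012,"tz":0,"rx":0,"ry":0,"rz":0,"hand":-0.1},{"tx":0,"ty":0.012,"tz":0,"rx":0,"ry":0,"rz":0,"hand":-0.1},{"tx":0,"ty":0.012,"tz":0,"rx":0,"ry":0,"rz":0,"hand":-0.1},{"tx":0,"ty":0.012,"tz":0,"rx":0,"ry":0,"rz":0,"hand":-0.1},{"tx":0,"ty":0.012,"tz":0,"rx":0,"ry":0,"rz":0,"hand":-0.1},{"tx":0,"ty":0.008,"tz":0,"rx":0,"ry":0,"rz":0,"hand":-0.1},{"tx":0,"ty":0,"tz":0,"rx":0,"ry":0,"rz":0,"hand":-0.1}])

```text
t: 10.95
eef_pos: [0.5341, 0.1282, 0.0129]
eef_rot: [0.007, 1.0, 0.0, -0.001]
ft_force: [-0.6, -0.7, -0.8]
gripper_width: 0.507
```

```bash
python3 d.py 0 129 13; python3 - <<'E'
from h import *
c=bot.capture('side')
save(cv2.resize(c['img'][200:340,190:430],None,fx=3.2,fy=3.2,interpolation=cv2.INTER_CUBIC),'s3.png')
E
```

```text
t 10.95 q6 -1.379 f [-0.6 -0.7 -0.8] goal [0.5349 0.1254 0.013 ]
now tester [ -0.9 131.8] 12.9 grip 0.507
shift [-0.0009 -0.0028 -0.0001] turn [ 0.02 -0.14  0.06]
```

View pics/s3.png

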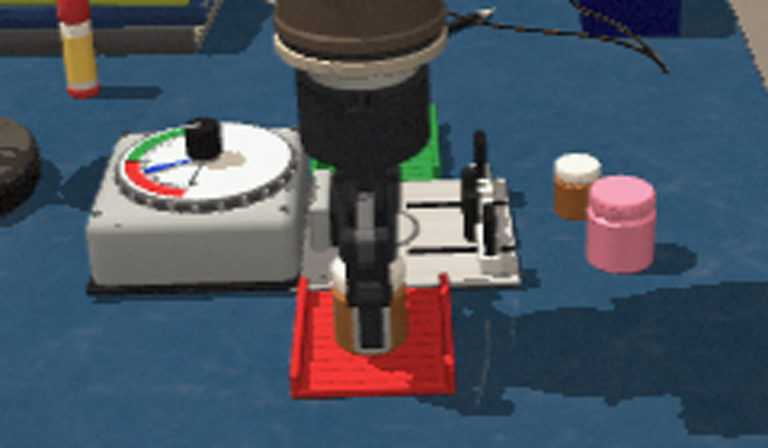

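The jar stands on the red tray (370,320), held upright; the clamp is open and the blue hand is still red. Release it and go straight up.

>>> carry_out(increments=[{"tx":0,"ty":0,"tz":0,"rx":0,"ry":0,"rz":0,"hand":0.3},{"tx":0,"ty":0,"tz":0,"rx":0,"ry":0,"rz":0,"hand":0.8},{"tx":0,"ty":0,"tz":0,"rx":0,"ry":0,"rz":0,"hand":0.8},{"tx":0,"ty":0,"tz":0,"rx":0,"ry":0,"rz":0,"hand":0.8},{"tx":0,"ty":0,"tz":-0.03,"rx":0,"ry":0,"rz":0,"hand":0.8},{"tx":0,"ty":0,"tz":-0.05,"rx":0,"ry":0,"rz":0,"hand":0.8},{"tx":0,"ty":0,"tz":-0.05,"rx":0,"ry":0,"rz":0,"hand":0.8}])

```text
t: 11.88
eef_pos: [0.532, 0.126, 0.1427]
eef_rot: [0.008, 1.0, -0.001, -0.005]
ft_force: [1.3, -0.7, -0.7]
gripper_width: 0.9
```

```bash
python3 d.py 105 0 190 -30; python3 - <<'E'
from h import *
c=bot.capture('side')
p=np.load('tester.npy')
for r in bot.tip_of('jar',c)[:3]: print(r['conf'],r['location'],R.from_euler('z',-p[2]).as_matrix()[:2,:2]@(onz(c,r['location'],.007)[:2]-p[:2]))
E
```

```text
t 11.875 q6 -1.38 f [ 1.3 -0.7 -0.7] goal [ 0.6381 -0.0051  0.19  ]
now tester [ -2.9 129.6] 142.7 grip 0.9
shift [-0.1076 -0.1295 -0.0482] turn [-0.22 -0.53 29.94]
0.91 [384.8, 282.9] [-0.16472194  0.05637457]
0.75 [301.4, 306.5] [0.0086481  0.13690313]
0.36 [324.5, 211.7] [-0.04602371 -0.3454598 ]
```

>>> carry_out(increments=[{"tx":-0.026,"ty":-0.032,"tz":-0.012,"rx":0,"ry":0,"rz":0,"hand":0.8},{"tx":-0.026,"ty":-0.032,"tz":-0.012,"rx":0,"ry":0,"rz":0,"hand":0.6},{"tx":-0.026,"ty":-0.032,"tz":-0.012,"rx":0,"ry":0,"rz":0,"hand":0.4},{"tx":-0.026,"ty":-0.032,"tz":-0.012,"rx":0,"ry":0,"rz":0,"hand":0.2},{"tx":0,"ty":0,"tz":0,"rx":0,"ry":0,"rz":0,"hand":0.2},{"tx":0,"ty":0,"tz":0,"rx":0,"ry":0,"rz":0,"hand":0.2}])

```text
t: 12.72
eef_pos: [0.6389, -0.0067, 0.1944]
eef_rot: [0.007, 1.0, 0.0, -0.001]
ft_force: [0.5, 1.2, -0.0]
gripper_width: 0.603
```

```bash
python3 d.py 112 0 190 -30; cat > k.py <<'E'
from h import *
import sys
c=bot.capture('wrist');s=bot.state();p=np.load('tester.npy');g=c['img'];save(g,sys.argv[1])
M=R.from_euler('z',-p[2]).as_matrix()[:2,:2]
for t,z in (('knob_grip',.083),('dial',.066),('peak_tip',.066),('jar',.007),('tray_red',0)):
    for r in bot.tip_of(t,c)[:2]: w=onz(c,r['location'],z)[:2];print(t,round(r['conf'],2),np.round(r['location']),w.round(4),'tester',(M@(w-p[:2])*1e3).round(1))
E
python3 k.py w5.png
```

```text
t 12.725 q6 -1.615 f [ 0.5  1.2 -0. ] goal [ 0.6451 -0.0052  0.19  ]
now tester [105.8  -1.7] 194.4 grip 0.603
shift [-0.0062  0.0017  0.0044] turn [-1.000e-02 -1.600e-01  2.998e+01]
knob_grip 0.73 [316. 241.] [ 0.6491 -0.0063] tester [116.   -1.1]
dial 0.82 [321. 232.] [ 0.647  -0.0029] tester [113.9   2.2]
peak_tip 0.8 [341. 273.] [0.682  0.0133] tester [148.7  19. ]
jar 0.75 [474.  81.] [0.5346 0.1281] tester [ -0.4 131.7]
```

View pics/w5.png

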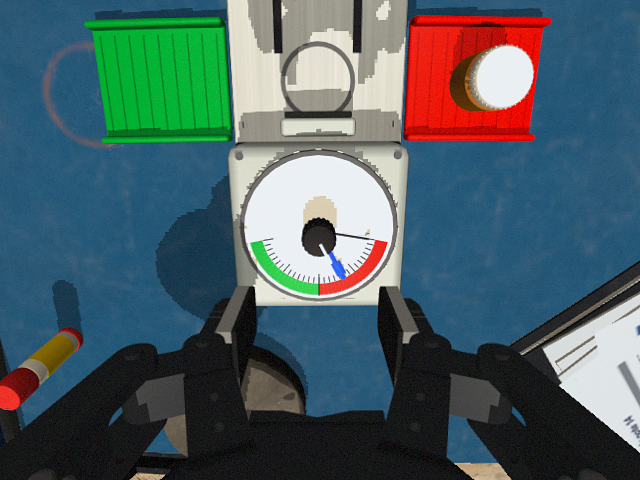

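```bash
python3 - <<'E'
from h import *
c=bot.capture('wrist');g=cv2.cvtColor(c['img'],cv2.COLOR_RGB2GRAY)
m=np.zeros_like(g);m[205:265,295:345]=(g[205:265,295:345]<60);n,l,st,ce=cv2.connectedComponentsWithStats(m);i=1+st[1:,4].argmax();print(st[i],ce[i])
# knob silhouette model
best=None
P=lambda x,y:np.array([proj(c,(x+.012*np.cos(a),y+.012*np.sin(a),z)) for z in(.07,.092) for a in np.linspace(0,6.28,40)])
L=(l==i).astype(np.uint8);L=cv2.morphologyEx(L,cv2.MORPH_OPEN,np.ones((7,7)))
for x in np.arange(.636,.656,.0005):
  for y in np.arange(-.012,.006,.0005):
    q=np.zeros_like(L);cv2.fillConvexPoly(q,cv2.convexHull(P(x,y).astype(np.float32)).round().astype(int),1)
    s=(q&L).sum()/(q|L).sum()
    if best is None or s>best[0]: best=(s,x,y)
print(best)
E
python3 d.py 112 0 150 -30
```

```text
[301 217  35  38 966] [317.85921325 234.87681159]
t 13.075 q6 -1.615 f [ 1.  -0.8  0. ] goal [ 0.6451 -0.0052  0.15  ]
now tester [106.3  -1.2] 195.1 grip 0.601
shift [-0.0058  0.0012  0.0451] turn [-1.000e-02 -1.000e-01  3.006e+01]Traceback (most recent call last):
  File "<stdin>", line 10, in <module>
  File "<stdin>", line 6, in <lambda>
  File "h.py", line 15, in proj
    T=np.linalg.inv(campose(c));K=np.array(c['K']);p=T[:3,:3]@np.asarray(P,float)+T[:3,3];u=p[:2]/p[2];u=u*(1+c['k1']*(u@u));return K[:2,:2]@u+K[:2,2]
                    ~~~~~~~^^^
  File "h.py", line 7, in campose
    s=bot.state();T=np.eye(4);T[:3,:3]=R.from_quat(s['eef_rot']).as_matrix();T[:3,3]=s['eef_pos'];return T@np.array(c['hand_eye'])
ValueError: time passes only in moves, steps and waits
```

```bash
python3 - <<'E'
from h import *
c=bot.capture('wrist');g=cv2.cvtColor(c['img'],cv2.COLOR_RGB2GRAY)
m=np.zeros_like(g);m[205:265,295:345]=(g[205:265,295:345]<60)
m=cv2.morphologyEx(m,cv2.MORPH_OPEN,np.ones((7,7)))
x,y,w,h=cv2.boundingRect(m);print(x,y,w,h)
T=campose(c)
o,d=ray(c,(x+w/2-.5,y+h/2-.5));P=o+d*(.081-o[2])/d[2];print(P)
E
```

```text
302 217 33 35
[ 0.64509542 -0.00521212  0.081     ]
```

Fitted and measured knob axis agree at (0.6451, -0.0052). The jar is at tester (0, 132), well inside the red tray. Next, turn and align over the knob.

>>> carry_out(increments=[{"tx":-0.006,"ty":0.001,"tz":0.02,"rx":0,"ry":0,"rz":0,"hand":0.2},{"tx":0,"ty":0,"tz":0.02,"rx":0,"ry":0,"rz":10,"hand":0.2},{"tx":0,"ty":0,"tz":0.02,"rx":0,"ry":0,"rz":10,"hand":0.2},{"tx":0,"ty":0,"tz":0.01,"rx":0,"ry":0,"rz":10,"hand":0.2},{"tx":0,"ty":0,"tz":0,"rx":0,"ry":0,"rz":0,"hand":0.2}])

```text
t: 13.75
eef_pos: [0.6452, -0.0045, 0.1181]
eef_rot: [0.271, 0.962, -0.0, -0.002]
ft_force: [-0.1, -0.1, 0.1]
gripper_width: 0.599
```

```bash
python3 d.py 112 0 69 -30
```

```text
t 13.75 q6 -1.075 f [-0.1 -0.1  0.1] goal [ 0.6451 -0.0052  0.069 ]
now tester [112.1   0.7] 118.1 grip 0.599
shift [-0.0004 -0.0006  0.0491] turn [-0.08 -0.2  -0.69]
```

>>> carry_out(increments=[{"tx":0,"ty":-0.001,"tz":0.025,"rx":0,"ry":0,"rz":0,"hand":0.2},{"tx":0,"ty":0,"tz":0.02,"rx":0,"ry":0,"rz":0,"hand":0.2},{"tx":0,"ty":0,"tz":0.003,"rx":0,"ry":0,"rz":0,"hand":0.2},{"tx":0,"ty":0,"tz":0,"rx":0,"ry":0,"rz":0,"hand":0.2}])

```text
t: 14.25
eef_pos: [0.6456, -0.0051, 0.069]
eef_rot: [0.263, 0.965, -0.0, -0.001]
ft_force: [0.4, 0.0, -0.4]
gripper_width: 0.599
```

```bash
python3 d.py 112 0 69 -30
```

```text
t 14.25 q6 -1.093 f [ 0.4  0.  -0.4] goal [ 0.6451 -0.0052  0.069 ]
now tester [1.125e+02 1.000e-01] 69.0 grip 0.599
shift [ 0.0004 -0.0003 -0.    ] turn [-0.05 -0.14  0.26]
```

>>> carry_out(increments=[{"tx":0,"ty":0,"tz":0,"rx":0,"ry":0,"rz":0,"hand":-0.2},{"tx":0,"ty":0,"tz":0,"rx":0,"ry":0,"rz":0,"hand":-0.6},{"tx":0,"ty":0,"tz":0,"rx":0,"ry":0,"rz":0,"hand":-0.8},{"tx":0,"ty":0,"tz":0,"rx":0,"ry":0,"rz":0,"hand":-0.8},{"tx":0,"ty":0,"tz":0,"rx":0,"ry":0,"rz":0,"hand":-0.8}])

```text
t: 14.88
eef_pos: [0.6459, -0.0056, 0.0706]
eef_rot: [0.262, 0.965, -0.0, -0.001]
ft_force: [-0.2, -1.2, -7.0]
gripper_width: 0.259
```

```bash
python3 d.py 112 0 69 -30
```

```text
t 14.875 q6 -1.095 f [-0.2 -1.2 -7. ] goal [ 0.6451 -0.0052  0.069 ]
now tester [112.8  -0.5] 70.6 grip 0.259
shift [0.0009 0.     0.0016] turn [-0.06 -0.06  0.41]
```

>>> carry_out(increments=[{"tx":0,"ty":0,"tz":0,"rx":0,"ry":0,"rz":-8,"hand":-0.8},{"tx":0,"ty":0,"tz":0,"rx":0,"ry":0,"rz":-8,"hand":-0.8},{"tx":0,"ty":0,"tz":0,"rx":0,"ry":0,"rz":-8,"hand":-0.8},{"tx":0,"ty":0,"tz":0,"rx":0,"ry":0,"rz":-8,"hand":-0.8},{"tx":0,"ty":0,"tz":0,"rx":0,"ry":0,"rz":-8,"hand":-0.8},{"tx":0,"ty":0,"tz":0,"rx":0,"ry":0,"rz":-8,"hand":-0.8},{"tx":0,"ty":0,"tz":0,"rx":0,"ry":0,"rz":-4,"hand":-0.8}])

```text
t: 15.75
eef_pos: [0.6459, -0.0051, 0.0706]
eef_rot: [-0.202, 0.979, 0.0, -0.001]
ft_force: [1.4, -1.2, -7.1]
gripper_width: 0.256
```

```bash
python3 d.py 112 0 69 26; python3 -c "
from h import *
print(bot.state()['moment'])"
```

```text
t 15.75 q6 -2.032 f [ 1.4 -1.2 -7.1] goal [ 0.6451 -0.0052  0.069 ]
now tester [1.128e+02 1.000e-01] 70.6 grip 0.256
shift [0.0008 0.0002 0.0016] turn [ 0.04 -0.08 -1.88]
[-0.0414102  -0.13528546 -0.16079512]
```

>>> carry_out(increments=[{"tx":0,"ty":0,"tz":0,"rx":0,"ry":0,"rz":-3,"hand":-0.8},{"tx":0,"ty":0,"tz":0,"rx":0,"ry":0,"rz":-3,"hand":-0.8},{"tx":0,"ty":0,"tz":0,"rx":0,"ry":0,"rz":0,"hand":-0.8}])

```text
t: 16.12
eef_pos: [0.6447, -0.0056, 0.0707]
eef_rot: [-0.255, 0.967, 0.0, -0.002]
ft_force: [2.2, 0.9, -7.5]
gripper_width: 0.259
```

```bash
python3 d.py 112 0 69 26; python3 -c "
from h import *
print(bot.state()['moment'])"
```

```text
t 16.125 q6 -2.141 f [ 2.2  0.9 -7.5] goal [ 0.6451 -0.0052  0.069 ]
now tester [111.6  -0.5] 70.7 grip 0.259
shift [-0.0006  0.0002  0.0017] turn [ 0.09 -0.21  4.35]
[ 0.05856835 -0.27191549 -0.13181311]
```

>>> carry_out(increments=[{"tx":0,"ty":0,"tz":0,"rx":0,"ry":0,"rz":-3,"hand":-0.8},{"tx":0,"ty":0,"tz":0,"rx":0,"ry":0,"rz":0,"hand":-0.8}])

```text
t: 16.38
eef_pos: [0.6439, -0.0062, 0.0707]
eef_rot: [-0.28, 0.96, 0.0, -0.003]
ft_force: [-4.2, -5.6, -2.2]
gripper_width: 0.258
```

```bash
python3 -c "
from h import *
s=bot.state();print(s['moment'],s['q'][5])
c=bot.capture('wrist');save(c['img'],'w6.png')
"
```

```text
[-0.931952    0.63070169  0.03577164] -2.193317572963541
```

View pics/w6.png

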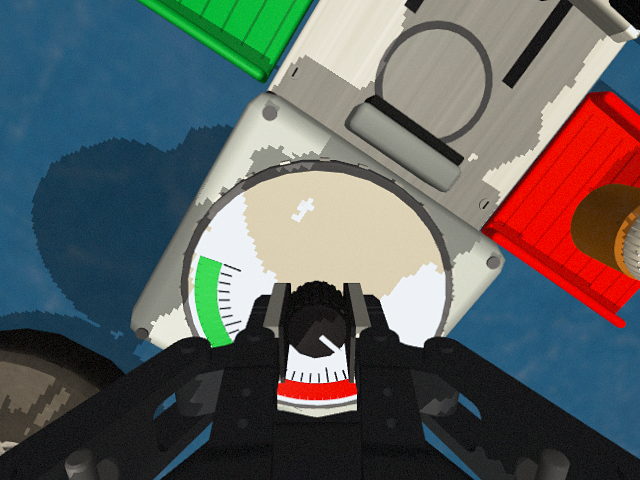

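The knob's white mark points towards the zero end, and the side forces changed as if at the stop. Release, rise and check the hand.

>>> carry_out(increments=[{"tx":0,"ty":0,"tz":0,"rx":0,"ry":0,"rz":0,"hand":0},{"tx":0,"ty":0,"tz":0,"rx":0,"ry":0,"rz":0,"hand":0.2},{"tx":0,"ty":0,"tz":0,"rx":0,"ry":0,"rz":0,"hand":0.2},{"tx":0,"ty":0,"tz":-0.03,"rx":0,"ry":0,"rz":0,"hand":0.2},{"tx":0,"ty":0,"tz":-0.05,"rx":0,"ry":0,"rz":10,"hand":0.2},{"tx":0,"ty":0,"tz":-0.05,"rx":0,"ry":0,"rz":10,"hand":0.2},{"tx":0,"ty":0,"tz":-0.02,"rx":0,"ry":0,"rz":10,"hand":0.2},{"tx":0,"ty":0,"tz":0,"rx":0,"ry":0,"rz":0,"hand":0.2},{"tx":0,"ty":0,"tz":0,"rx":0,"ry":0,"rz":0,"hand":0.2}])

```text
t: 17.55
eef_pos: [0.6455, -0.0051, 0.2257]
eef_rot: [-0.016, 1.0, -0.0, -0.002]
ft_force: [-0.9, 0.5, -0.4]
gripper_width: 0.598
```

```bash
python3 d.py 112 0 69 26; python3 k.py w7.png; python3 - <<'E'
from h import *
g=cv2.imread('pics/w7.png')
cv2.imwrite('pics/w7c.png',cv2.resize(g[0:320,200:600],None,fx=1.87,fy=1.87,interpolation=cv2.INTER_CUBIC))
E
```

```text
t 17.55 q6 -1.657 f [-0.9  0.5 -0.4] goal [ 0.6451 -0.0052  0.069 ]
now tester [112.5   0. ] 225.7 grip 0.598
shift [-0.      0.      0.1567] turn [  0.03  -0.18 -23.38]
dial 0.95 [319. 218.] [ 0.6502 -0.0032] tester [117.1   2. ]
peak_tip 0.86 [365. 222.] [0.6532 0.0361] tester [119.5  41.4]
jar 0.8 [463.  86.] [0.5361 0.127 ] tester [  1.2 130.6]
```

View pics/w7c.png

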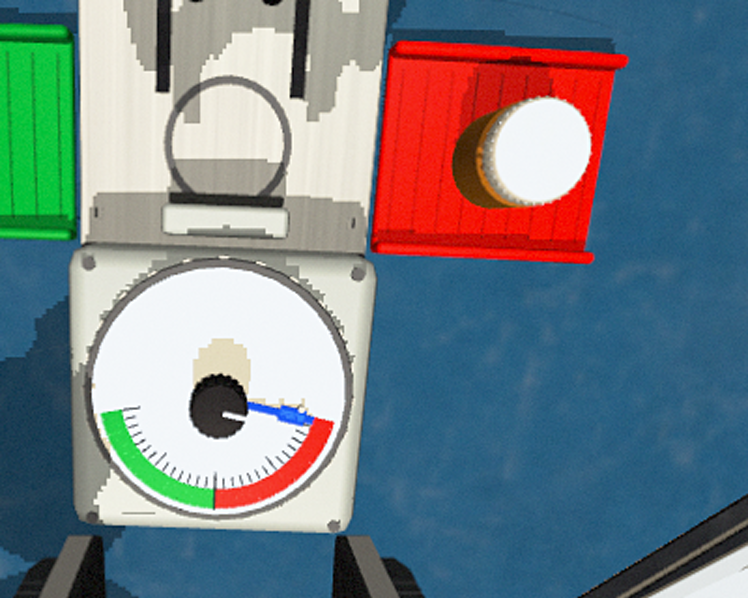

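The hand now covers the black live hand at the zero end of the red sector, and the jar stands upright on the red tray. I'll put a number on the angle before handing in.

```bash
python3 - <<'E'
from h import *
p=np.load('tester.npy');M=R.from_euler('z',-p[2]).as_matrix()[:2,:2]
c=bot.capture('wrist');g=c['img'].astype(int);T=campose(c)
m=(g[...,2]>g[...,0]+60)&(g[...,2]>g[...,1]+40);m[:, :310]=0;m[:, 385:]=0;m[:190]=0;m[240:]=0
y,x=np.nonzero(m);import h;h.campose=lambda c:T
W=np.array([M@(onz(c,q,.067)[:2]-p[:2]) for q in zip(x,y)])-[.112,0];a=np.degrees(np.arctan2(W[:,1],W[:,0]));r=np.hypot(*W.T)
v=np.linalg.svd(W-W.mean(0))[2][0];v*=np.sign(v[1]);print(len(x),r.max(),'dir from centre',np.median(a[r>.025]),'axis fit',np.degrees(np.arctan2(v[1],v[0])))
o=bot.capture('side')
for t in('mug','pliers','ball_pen'):
    print(t,[(round(q['conf'],2),np.round(onz(o,q['location'],0)[:2],3)) for q in bot.tip_of(t,o)[:2]] if 0 else bot.tip_of(t,o)[:1])
E
```

```text
219 0.04449649832868302 dir from centre 76.98767038535149 axis fit 78.49163499305976
mug [{'location': [288.2, 206.4], 'conf': 0.89}]
pliers [{'location': [320.0, 404.1], 'conf': 0.82}]
ball_pen [{'location': [326.5, 212.1], 'conf': 0.57}]
```

```bash
python3 - <<'E'
from h import *
import h
c=bot.capture('wrist');p=np.load('tester.npy');M=R.from_euler('z',-p[2]).as_matrix()[:2,:2]
T=np.eye(4);T[:3,:3]=R.from_quat([.007,1,0,-.001]).as_matrix();T[:3,3]=[.6389,-.0067,.1944];T=T@np.array(c['hand_eye']);h.campose=lambda c:T
g=cv2.cvtColor(cv2.imread('pics/w5.png'),cv2.COLOR_BGR2GRAY)
m=np.zeros_like(g);m[228:246,338:372]=g[228:246,338:372]<130;y,x=np.nonzero(m)
W=np.array([M@(onz(c,q,.067)[:2]-p[:2]) for q in zip(x,y)])-[.112,0];a=np.degrees(np.arctan2(W[:,1],W[:,0]))
v=np.linalg.svd(W-W.mean(0))[2][0];v*=np.sign(v[1]);print(len(x),W.min(0),W.max(0),np.median(a),np.degrees(np.arctan2(v[1],v[0])))
E
```

```text
69 [0.00274865 0.0149419 ] [0.01166081 0.04065167] 78.56001754647606 78.85717707351762
```

```bash
python3 -c "
from rig import bot
print(bot.close_job(), bot.state()['t'])"
```

```text
the job is handed in; nothing more can be done
the job is handed in; nothing more can be done
```

I slid the jar onto the red tray and turned the peak hand back to zero. The job is handed in, at about 18 s of the 67 s allowed; no verdict is reported.

- **Reading:** the peak hand stood at about 0.98 rad, clearly in the red sector.
- **Clamp:** I hooked both thumb tabs from behind with the open fingers and pulled the bar about 41 mm open, against 7–8 N.
- **Jar:** I gripped it in place and slid it level, without lifting, onto the red tray. The last look puts it at tester (1, 131) mm, about 2 mm from the tray's centre, and upright.
- **Peak hand:** I turned the knob about 63° anticlockwise, though no clear torque rise marked the stop. Afterwards the hand lay over the black live hand, 0.4–1.6° (under 0.03 rad) from it by measurement; the limit is 0.06 rad.
- **Bystanders:** the mug, pliers and pen showed within about 4 pixels of where they were at the start, and the arm never came near them.

One check disagreed: right after release, the side camera's network put the jar about 9 mm further along x. Two wrist-camera looks both showed it near the centre, and either position is within tolerance.

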